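# Push a failed sensor unit through the reject box flap

## Task

A failed sensor unit lies on the feed deck of the grey reject box. Without picking it up, push it with your fingertips steadily and not fast along the deck, on through the hanging flap, until it drops into the box, then draw the fingers back out so that the flap swings fully shut behind it. Leave everything else on the bench where it is.

Things in the scene. Friction and masses are not known exactly. Their poses are not given: they have to be found in the camera images.
- reject_box: Bench-top reject box, fixed, grey sheet steel with a clear lid; 138 mm wide, lid 158 mm above the bench (fittings to 166 mm), rear wall 236 mm past the flap. Place and yaw vary. Origin: on the bench, on the lane's centre line, straight below the shut flap; z up, +x the feed direction (from the loading end in through the flap), +y to the left of it.
- load_end (a point): Middle of the open loading end of the feed deck. The deck is flat bare metal, 200 mm wide, its top 85 mm above the bench, from here (box x = -170 mm) level to the flap (x = 0). Guide fences 14 mm high stand on it: about 183 mm apart at this end, narrowing to 130 mm at x = -68 mm, then straight to the doorway. Axes as the box.
- doorway (a point): On the deck surface in the middle of the doorway, below the shut flap. Doorway 130 mm wide (144 mm over its posts), clear height 57 mm above the deck. Axes as the box.
- header (a point): Middle of the header's lower front edge above the doorway (x = -8 mm, 58 mm above the deck). Header and hinge fill x = -8 to +4 mm, 57 to 73 mm above the deck: an upright finger meets them before the unit is far enough in; fingers tilted 25 to 45 degrees, tips leading in the feed direction, reach in below. Axes as the box.
- deck_end (a point): Middle of the inner edge of the deck, which runs on level, 130 mm wide, 36 mm past the flap. Here a short 50-degree slide falls away to the box floor, 12 mm above the bench. The unit tips over this edge and goes down by itself only once its middle is past it, its rear face then being about 10 mm past the flap; it may come to rest any way up. Axes as the box.
- flap (a joint): Angle of the flap, rad: 0 = hanging shut, grows as its lower edge goes inward, to 1.35; it cannot swing outward. Steel plate 124 mm wide, 60 mm high, 2.5 mm thick, 90 g, hinged along its top edge 62 mm above the deck. It gives way to less than 1 N at its lower edge and falls shut by its own weight within about a second when nothing is under it.
- flap_edge (a point): Middle of the flap's lower edge, 60.5 mm from the hinge line; shut, it hangs 1.5 mm above the deck.
- unit: The failed sensor unit, loose on the feed deck: flat dark grey case 64 mm long (its x) x 56 mm wide (its y) x 24 mm high, with a low round lens bezel (32 mm across, 4 mm high) in the middle of its top; about 150 g (100 to 200 g). Origin: centre of its underside; z up. It starts between the flared fences with its x within about 20 degrees of the feed direction.
- good_unit_a: A passed sensor unit of the same make, loose on the bench beside the deck; leave alone. Origin: centre of its underside.
- good_unit_b: A second passed sensor unit, loose on the bench beside the deck; leave alone. Origin: centre of its underside.
- part_box_a: Small black lidded box, 84 x 60 x 24 mm, loose on the bench beside the reject box; leave alone. Origin: centre of its underside.
- part_box_b: Small black lidded box, 84 x 60 x 24 mm, loose on the bench; leave alone. Origin: centre of its underside.
- screwdriver: Screwdriver, 170 mm, lying loose; leave alone.
- cleaner: Small white bottle, 44 mm across, 100 mm high, loose; leave alone. Origin: centre of its underside.
- mouse: Black computer mouse, about 80 x 60 x 32 mm, loose; leave alone. Origin: underside.
Things that resemble listed ones, but are neither listed nor needed, are in the scene too. Leave any blue or turquoise look-alike of the unit alone.

How it is judged (in metres and radians):
On the way, in this order (a step that is already met when the one before it is completed fails the run):
1. the unit stands in the doorway and holds the flap open (value of joint flap above 0.4 rad and x of unit in the frame of reject_box above -0.03 m), for 0.1 s.
2. the unit has dropped into the box (x of unit in the frame of reject_box above 0.06 m and z of unit in the frame of reject_box below 0.06 m), for 0.1 s.
At the end, for the whole second after the job is handed in: The unit lies at rest inside the reject box, past the inner edge of the deck (its origin more than 60 mm past the flap and less than 60 mm above the bench), and the flap hangs shut (within 0.06 rad) with nothing touching it (all of step 2 and value of joint flap below 0.06 rad and x of unit in the frame of reject_box below 0.24 m and linear speed of unit below 0.02 m/s).
It fails at once if the unit is lifted more than 15 mm off the deck (z of unit in the frame of reject_box above 0.1 m).
It fails at once if the unit falls off the deck outside the box (x of unit in the frame of reject_box below 0 m and z of unit in the frame of reject_box below 0.07 m).
It fails at once if the unit is tipped up on the deck outside the box (x of unit in the frame of reject_box below 0 m and angle between unit's own z axis and vertical above 0.5 rad).
It fails at once if the unit is flung along the deck (faster than 0.4 m/s before the doorway) (x of unit in the frame of reject_box below 0 m and linear speed of unit above 0.4 m/s).
It fails at once if another thing on the bench is moved more than 15 mm (distance of any of good_unit_a, good_unit_b, part_box_a, part_box_b, screwdriver, cleaner, mouse from where it was at the start of the episode above 0.015 m).
It also fails if it takes over 40 s, if anything falls off the work surface, if the arm or the gripper's body presses on something with over 40 N, if the wrist force passes 120 N, or if a joint passes its speed limit or range.

## Robot

A 6-joint arm with a two-finger parallel gripper is mounted at the origin on the work surface. World frame = base frame: x ahead of the robot, y to its left, z up, the work surface at z = 0. Lengths are in m, angles in degrees, forces in N, time in s.
With the tool pointing down it reaches from about 0.3 to 0.75 m from the base axis. Payload 8.5 kg.
Tool frame: the origin (TCP) lies at the very end of the fingers, on their centre line; the grasp point (between the pads) lies 19 mm behind it; x points along the fingers, y is the direction in which the jaws open and shut, and the axes are right-handed (so a half turn about x gives the same grasp; the last joint's range is limited). The gripper opens to 85 mm and grips with 20 to 120 N. Pads are 22 mm wide; open, the fingers measure 114 mm over their backs; the gripper's body (76 mm by 85 mm) begins 54 mm behind the grasp point. The pads swing forward as they close: fully open they stand 13 mm farther back than shut.
Start: joints at [-81.606, 21.807, 74.336, -0, 83.858, -12.336], TCP at [0.195, -0.514, 0.231] pointing down, gripper open.
Joint ranges: [-178.18, 178.18], [-50.72, 133.34], [12.68, 142.11], [-81.47, 261.47], [9.98, 163.14], [-165.26, 165.26]. Speed limits (degrees/s): [136.94, 136.94, 180, 180, 180, 180].

## Interface

Orientations are given as a 3x3 rotation matrix whose columns are the frame's x, y, z axes.
In Python, from rig import sensors, cams, env gives the robot as it stands.
- The arm moves only by the shell command python3 -m crank 'ROWS' [FORCE]. ROWS is a JSON object of lists of equal length, an entry for each row: "hand": the closure in counts, from 0 (fully open) to 255 (shut); "translation": the shift along the tool's x, y, z in m, a list of three; "dr": the turn, a rotation vector about the tool's x, y, z in rad, a list of three. A call has 1 to 5 rows; each row is the pose to reach, as a shift and turn from the pose commanded when the call began, along the tool's axes at that moment; what a row does not reach only later rows make up. A row lasts 1/10 s, in which the tool goes at most 50 mm and 8.59 degrees, less where a joint would pass 70% of its speed; a pose out of reach is approached as far as the arm can. A call with a gripper value outside its range is refused whole. The fingers move at their own pace and stop on an object; FORCE is the grip in N (left out, the last holds). Time passes only in rows, so rows that repeat a pose let the fingers close. It gives the time, the measured TCP pose, the force and the opening at its end, in the units of the state.
- sensors.observe(): the state, without advancing time (a new reading comes with each control period).
- cams.get_image(name): name is "scene" or "top"; returns (picture, depth): 420x560x3 uint8, blue, green, red; 420x560 float32, m along the optical axis (not along the pixel's ray), 0 where there is no reading.
- cams.calibration(name): a dict with "vertical_fov" (degrees; the focal length in pixels is half the picture's height over the tangent of half this angle, whatever the lens; pixels are square), "cx", "cy" (the principal point, pixels), "distortion" ([k1, k2, p1, p2, k3] as OpenCV has them; the pictures are not rectified), "extrinsics" (4x4, takes a point from camera to world coordinates). Camera axes: x right, y down, z forward; pixel columns grow to the right and rows downward; lengths in m; the calibration is good to about 2 mm. A picture is of the moment at which its call begins. calibration takes no time and is no camera call.
- env.close_job(): hands the job in, once; it reports no verdict.
The state is a dict: "time_s": time; "q": joint angles; "qvel": joint speeds; "joint_efforts": joint torques, N m; "position": TCP position; "tool_rot": TCP orientation; "ft_force": force on the tool from outside, world axes, zero at the start; "wrist_torque": the same for the moment, N m; "grip_width": finger opening in m.
Only numpy, scipy, OpenCV 4.12 (cv2) and the standard library are available. Lean on these libraries where they do the work, as an engineer would, in place of code of your own. Each camera call takes 0.05 s, during which the arm holds its last target. There are 200 camera calls.

## Working session

There is one attempt and no reset: what is moved stays moved. The work goes in short steps, Python scripts to look and compute and a shell command to move; the robot and the scene stay as the last step left them, time stands still between calls to the robot, and variables do not carry over. Pictures are saved under pics/ and viewed, about 8 in all and at most 12, crops included, and the job is handed in when it is done.

```bash
ls; mkdir -p pics; cat > h.py <<'E'
import numpy as np,cv2
from rig import sensors,cams,env
def cal(n):
    c=cams.calibration(n); f=210/np.tan(np.radians(c["vertical_fov"])/2)
    return np.array([[f,0,c["cx"]],[0,f,c["cy"]],[0,0,1]]),np.array(c["distortion"],float),np.array(c["extrinsics"])
def ray(n,uv,z):
    K,d,T=cal(n); p=cv2.undistortPoints(np.array(uv,float).reshape(-1,1,2),K,d).reshape(-1,2)
    r=np.c_[p,np.ones(len(p))]@T[:3,:3].T; o=T[:3,3]
    return o+r*((z-o[2])/r[:,2])[:,None]
def proj(n,P):
    K,d,T=cal(n); R=T[:3,:3].T
    return cv2.projectPoints(np.array(P,float).reshape(-1,1,3),cv2.Rodrigues(R)[0],-R@T[:3,3],K,d)[0].reshape(-1,2)
E
python3 - <<'E'
from h import *
for n in("top","scene"):
    im,d=cams.get_image(n); np.savez(f"pics/{n}0.npz",im=im,d=d)
    cv2.imwrite(f"pics/{n}0.png",cv2.resize(im,(800,600)))
    print(n,cal(n)[2].round(3).tolist(),cal(n)[0][0,0],cal(n)[1])
s=sensors.observe();print(s["time_s"],s["tool_rot"],s["grip_width"])
E
```

```text
pics
top [[-0.001, -0.991, 0.131, 0.406], [-1.0, -0.001, -0.017, -0.003], [0.017, -0.131, -0.991, 1.237], [0.0, 0.0, 0.0, 1.0]] 391.29797293795195 [-0.06883461  0.          0.          0.          0.        ]
scene [[-0.19, 0.764, -0.616, 1.15], [0.982, 0.141, -0.129, 0.126], [-0.012, -0.63, -0.777, 0.902], [0.0, 0.0, 0.0, 1.0]] 408.3328459083584 [-0.03749524  0.          0.          0.          0.        ]
0.1 [[-1.93056632e-04  3.53998814e-01 -9.35245851e-01]
 [ 1.31485583e-03 -9.35244970e-01 -3.53998752e-01]
 [-9.99999117e-01 -1.29805527e-03 -2.84902162e-04]] 0.0856762436020512
```

View pics/top0.png

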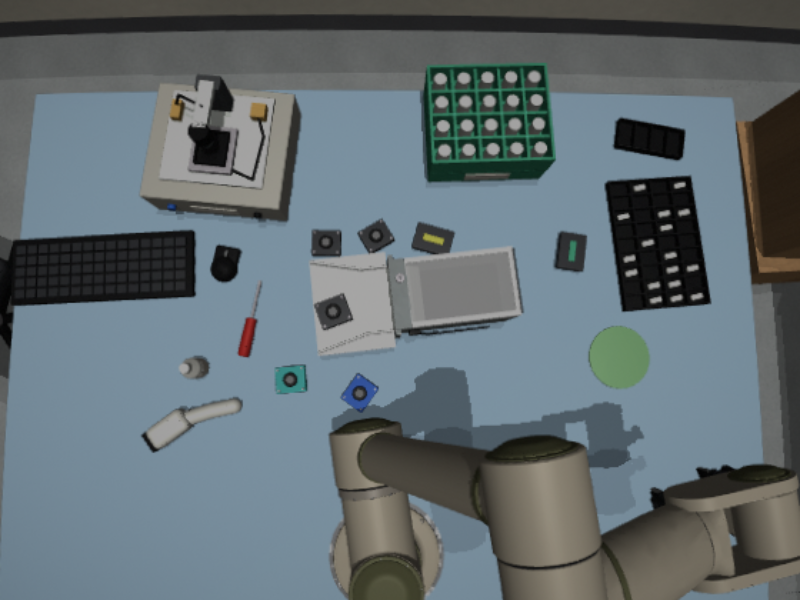

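View pics/scene0.png

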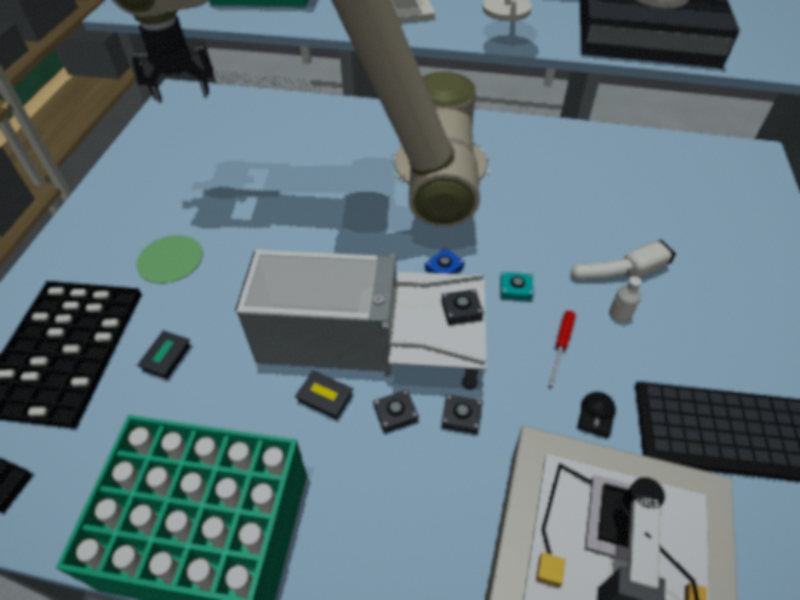

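Top view: the unit is on the deck at about (333,311), the deck's loading end is its left edge (310,258)–(319,355), and the box is to the right, so feed runs along roughly world −y. The scene view agrees. I'll crop for edges.

```bash
python3 - <<'E'
from h import *
im=np.load("pics/top0.npz")["im"]
c=im[165:260,205:375]; cv2.imwrite("pics/crop0.png",cv2.resize(c,None,fx=4.7,fy=4.7,interpolation=cv2.INTER_CUBIC))
g=im.max(2); m=((g<75)).astype(np.uint8)
m[:, :220]=0; m[:,262:]=0; m[:200]=0; m[238:]=0
n,l,st,ce=cv2.connectedComponentsWithStats(m)
k=1+st[1:,4].argmax(); print(st[k],ce[k])
ct=cv2.findContours((l==k).astype(np.uint8),0,1)[0][0]; r=cv2.minAreaRect(ct); print(r)
P=ray("top",cv2.boxPoints(r),.109); print(P.round(4).tolist(),P.mean(0), np.linalg.norm(np.diff(P,axis=0),axis=1))
E
```

```text
[221 206  26  25 359] [233.37883008 217.94986072]
((233.2602996826172, 218.02740478515625), (19.194747924804688, 21.535572052001953), 69.44395446777344)
[[0.5257, 0.1449, 0.109], [0.5478, 0.0867, 0.109], [0.4956, 0.0667, 0.109], [0.4737, 0.1246, 0.109]] [0.51071869 0.10571293 0.109     ] [0.06218833 0.05593973 0.0618321 ]
```

View pics/crop0.png

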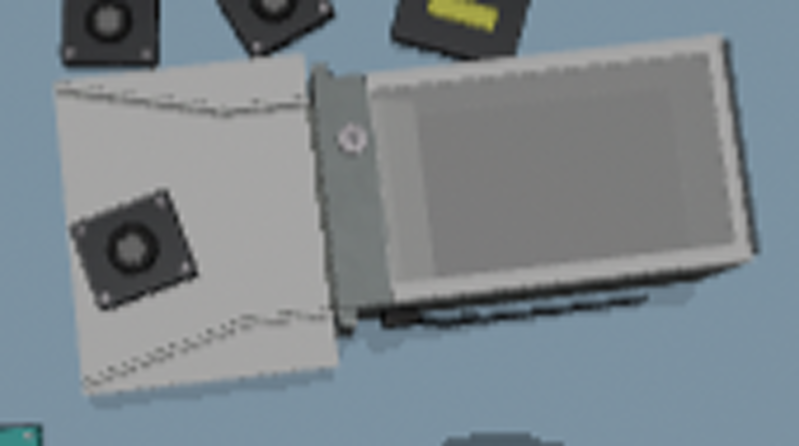

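```bash
python3 - <<'E'
from h import *
f=lambda uv:(np.array(uv)+.5)/4.7-.5+np.array([205,165])
D=ray("top",f([(56,84),(84,395),(303,55),(340,368)]),.085)[:,:2]
L=ray("top",f([(722,37),(754,255)]),.158)[:,:2]
Fn=ray("top",f([(107,380)]),.085)
print(D.round(4).tolist(),L.round(4).tolist())
a=lambda v:np.degrees(np.arctan2(v[1],v[0]))
print("yaws",a(D[2]-D[0]),a(D[3]-D[1]),a(D[0]-D[1])-90,a(L[0]-L[1])-90, "widths",np.linalg.norm(D[0]-D[1]),np.linalg.norm(L[0]-L[1]))
le=(D[0]+D[1])/2; re=L.mean(0); print("axis",a(re-le),np.linalg.norm(re-le),"expect .406ish")
y=np.radians(np.mean([a(D[2]-D[0]),a(D[3]-D[1]),a(D[0]-D[1])-90,a(re-le)])); u=np.array([np.cos(y),np.sin(y)])
o=le+.17*u; o2=re-.236*u; print("yaw",np.degrees(y),"o",o,o2)
n=np.array([-u[1],u[0]]); p=np.array([.5107,.1057])
print("unit in box",(p-o)@u,(p-o)@n,"unit yaw rel",a(np.array([.0221,-.058]))-np.degrees(y))
E
```

```text
[[0.6193, 0.1595], [0.423, 0.1384], [0.6384, 0.0026], [0.4398, -0.0209]] [[0.6355, -0.2499], [0.5038, -0.2652]]
yaws -83.09095363356914 -83.97425119339002 -83.86962606940256 -83.3415364067125 widths 0.19752371203797892 0.1325563900718031
axis -83.19184857802254 0.40938213856310146 expect .406ish
yaw -83.53166986859607 o [ 0.54030017 -0.01996061] [ 0.54309295 -0.02304054]
unit in box -0.12819526913481444 -0.015255575189729531 unit yaw rel 14.39023572143904
```

```bash
cat >> h.py <<'E'
from scipy.spatial.transform import Rotation as Ro
YAW=np.radians(-83.4); O=np.array([.5415,-.0215,0]); U=np.array([np.cos(YAW),np.sin(YAW),0]); N=np.array([-U[1],U[0],0]); Z=np.array([0,0,1.])
def go(bx,by,z,t,p=None,R=None):
    s=sensors.observe(); p=np.array(s["position"] if p is None else p); R=np.array(s["tool_rot"]) if R is None else R
    c,q=np.cos(np.radians(t)),np.sin(np.radians(t)); x=-c*Z+q*U; G=np.c_[x,N,np.cross(x,N)]
    T=O+bx*U+by*N+z*Z
    print("tr",(R.T@(T-p)).round(4).tolist(),"dr",Ro.from_matrix(R.T@G).as_rotvec().round(4).tolist(),"deg",np.degrees(Ro.from_matrix(R.T@G).magnitude()).round(1)); return T,G
def where():
    s=sensors.observe(); d=np.array(s["position"])-O; x=np.array(s["tool_rot"])[:,0]
    print("t",round(s["time_s"],2),"box xyz",(d@U).round(4),(d@N).round(4),d[2].round(4),"tilt",np.degrees(np.arctan2(x@U,-x[2])).round(1),"q",np.round(s["q"],1),"F",np.round(s["ft_force"],1),"w",round(s["grip_width"],4))
E
python3 -m crank '{"hand":[180,180,180],"translation":[[-0.05,0,0],[-0.10,0,0],[-0.10,0,0]],"dr":[[0,0,0],[0,0,0],[0,0,0]]}'
python3 -c "
from h import *
where(); go(-.25,-.014,.33,0); go(-.25,-.014,.33,42)"
```

```text
time_s: 0.4
position: [0.195, -0.5157, 0.3377]
tool_rot: [[0.002, 0.354, -0.935], [-0.011, -0.935, -0.354], [-1.0, 0.011, 0.002]]
ft_force: [-0.7, -1.0, 0.3]
grip_width: 0.0439
t 0.4 box xyz 0.4511 -0.4011 0.3377 tilt 0.7 q [-81.6  18.7  61.7  -0.   98.9 -12.3] F [-0.7 -1.   0.3] w 0.0439
tr [-0.0003, -0.5853, -0.5466] dr [-1.324, 0.0096, -0.008] deg 75.9
tr [-0.0003, -0.5853, -0.5466] dr [-1.2628, -0.6114, 0.476] deg 84.9
```

```bash
python3 -m crank '{"hand":[180,180,180,180,180],"translation":[[0,-0.03,-0.028],[0,-0.06,-0.056],[0,-0.09,-0.084],[0,-0.12,-0.112],[0,-0.15,-0.14]],"dr":[[0,0,0],[0,0,0],[0,0,0],[0,0,0],[0,0,0]]}' >/dev/null
python3 -m crank '{"hand":[180,180,180,180,180],"translation":[[0,-0.03,-0.028],[0,-0.06,-0.056],[0,-0.09,-0.084],[0,-0.12,-0.112],[0,-0.15,-0.14]],"dr":[[0,0,0],[0,0,0],[0,0,0],[0,0,0],[0,0,0]]}' >/dev/null
python3 -m crank '{"hand":[180,180,180,180,180],"translation":[[0,-0.03,-0.028],[0,-0.06,-0.056],[0,-0.09,-0.084],[0,-0.12,-0.112],[0,-0.15,-0.14]],"dr":[[0,0,0],[0,0,0],[0,0,0],[0,0,0],[0,0,0]]}' >/dev/null
python3 -c "
from h import *
where(); go(-.25,-.014,.33,0); go(-.25,-.014,.33,42)"
```

```text
t 1.9 box xyz -0.091 -0.1034 0.331 tilt -0.0 q [-8.2  6.2 79.3 -0.  94.5 61.1] F [ 1.  -1.2  0.2] w 0.0255
tr [0.0009, -0.1324, -0.1255] dr [-1.324, 0.0003, 0.0005] deg 75.9
tr [0.0009, -0.1324, -0.1255] dr [-1.2604, -0.6207, 0.4844] deg 85.1
```

```bash
python3 -m crank '{"hand":[180,180,180,180,180],"translation":[[0,-0.026,-0.025],[0,-0.053,-0.05],[0,-0.079,-0.075],[0,-0.106,-0.1],[0,-0.132,-0.125]],"dr":[[-0.13,0,0],[-0.26,0,0],[-0.39,0,0],[-0.52,0,0],[-0.65,0,0]]}' >/dev/null
python3 -m crank '{"hand":[180,180,180,180,180],"translation":[[0,0,0],[0,0,0],[0,0,0],[0,0,0],[0,0,0]],"dr":[[-0.135,0,0],[-0.27,0,0],[-0.4,0,0],[-0.54,0,0],[-0.674,0,0]]}' >/dev/null
python3 -m crank '{"hand":[180,180,180,180,180],"translation":[[0,0,0],[0,0,0],[0,0,0],[0,0,0],[0,0,0]],"dr":[[0,-0.14,0],[0,-0.28,0],[0,-0.42,0],[0,-0.56,0],[0,-0.7,0]]}' >/dev/null
python3 -c "
from h import *
where(); go(-.23,-.014,.25,42);go(-.23,-.014,.10,42)"
```

```text
t 3.4 box xyz -0.2481 -0.0148 0.3314 tilt 40.4 q [ 28.1  27.6  58.5 -39.1 106.8  14.1] F [ 0.5 -0.8 -0.7] w 0.0252
tr [0.0737, 0.0007, -0.039] dr [0.0001, -0.0274, -0.0008] deg 1.6
tr [0.1878, 0.0006, -0.1363] dr [0.0001, -0.0274, -0.0008] deg 1.6
```

```bash
python3 -m crank '{"hand":[180,180,180,180,180],"translation":[[0.035,0,-0.025],[0.07,0,-0.05],[0.105,0,-0.075],[0.14,0,-0.1],[0.172,0,-0.123]],"dr":[[0,0,0],[0,0,0],[0,0,0],[0,0,0],[0,0,0]]}' >/dev/null
python3 -m crank '{"hand":[180,180],"translation":[[0,0,0],[0,0,0]],"dr":[[0,0,0],[0,0,0]]}' >/dev/null
python3 - <<'E'
from h import *
where(); go(-.23,-.014,.095,42)
a,d=cams.get_image("top"); b,_=cams.get_image("scene")
np.savez("pics/1.npz",a=a,b=b,d=d)
A=cv2.resize(a[160:280,190:350],(800,600),interpolation=cv2.INTER_CUBIC); 
u,v=np.mean(proj("scene",[O+.085*Z-.1*U]),0).astype(int); B=b[v-75:v+60,u-90:u+90]
cv2.imwrite("pics/a1.png",A); cv2.imwrite("pics/b1.png",cv2.resize(B,(800,600),interpolation=cv2.INTER_CUBIC)); print(u,v)
E
```

```text
t 4.1 box xyz -0.231 -0.0145 0.1212 tilt 40.1 q [ 26.5  36.9  78.2 -37.6  82.9  30.8] F [0.8 0.3 0.4] w 0.0253
tr [0.0207, 0.0005, -0.0161] dr [0.0002, -0.0326, 0.0003] deg 1.9
309 221
```

View pics/a1.png

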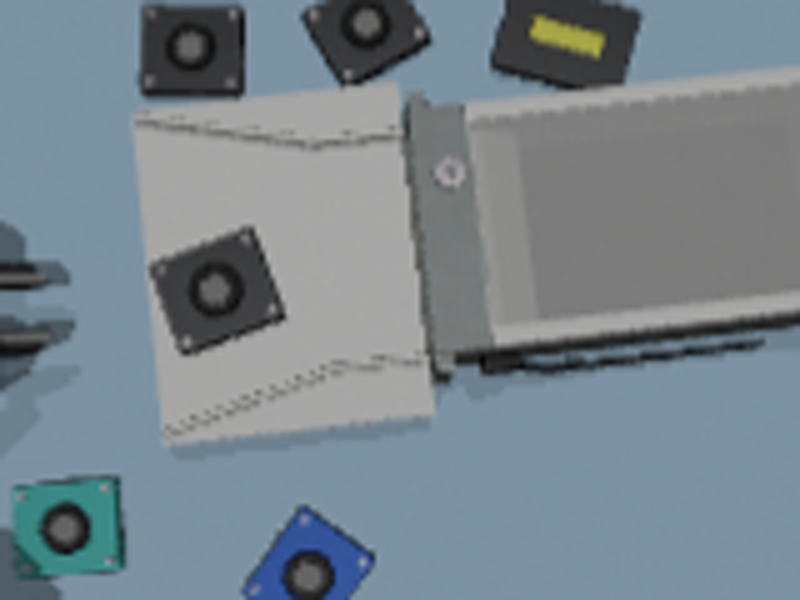

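View pics/b1.png

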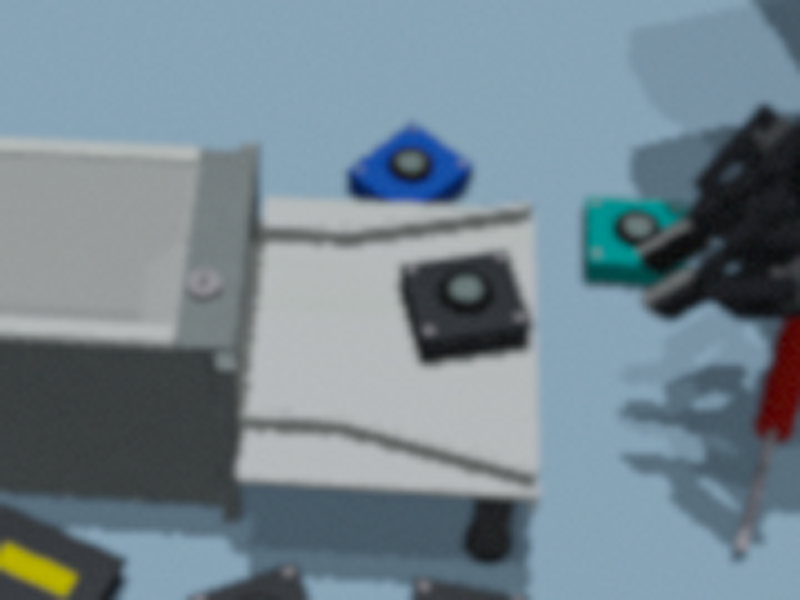

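The unit is unmoved at crop (217,290). The fingertips at (50,277) and (45,340) straddle the feed line through its centre. I'll lower and start pushing.

```bash
python3 -m crank '{"hand":[180,180,180],"translation":[[0.011,0,-0.009],[0.022,0,-0.0175],[0.022,0,-0.0175]],"dr":[[0,-0.016,0],[0,-0.033,0],[0,-0.033,0]]}' >/dev/null
python3 -c "
from h import *
where()"
python3 -m crank '{"hand":[180,180,180,180,180],"translation":[[0.0067,0,0.0074],[0.0134,0,0.0149],[0.02,0,0.0223],[0.0268,0,0.0297],[0.0335,0,0.0371]],"dr":[[0,0,0],[0,0,0],[0,0,0],[0,0,0],[0,0,0]]}' >/dev/null
python3 -c "
from h import *
where(); go(-.13,-.0145,.093,42)"
```

```text
t 4.5 box xyz -0.2301 -0.0157 0.0902 tilt 42.1 q [ 27.   39.8  79.5 -39.4  81.   34. ] F [ 0.5 -0.2  0.4] w 0.0253
t 5.0 box xyz -0.179 -0.0147 0.0926 tilt 42.0 q [ 22.2  37.7  83.8 -41.5  76.4  32.4] F [-0.4 -0.5 -0.3] w 0.0251
tr [0.0325, 0.0003, 0.0367] dr [-0.0009, -0.0002, 0.0001] deg 0.1
```

```bash
python3 -m crank '{"hand":[180,180,180,180,180],"translation":[[0.0033,0,0.0037],[0.0067,0,0.0074],[0.01,0,0.0111],[0.0134,0,0.0149],[0.0167,0,0.0186]],"dr":[[0,0,0],[0,0,0],[0,0,0],[0,0,0],[0,0,0]]}' >/dev/null
python3 -c "
from h import *
where()"
python3 -m crank '{"hand":[180,180,180,180,180],"translation":[[0.0033,0,0.0037],[0.0067,0,0.0074],[0.01,0,0.0111],[0.0134,0,0.0149],[0.0167,0,0.0186]],"dr":[[0,0,0],[0,0,0],[0,0,0],[0,0,0],[0,0,0]]}' >/dev/null
python3 - <<'E'
from h import *
where()
a,d=cams.get_image("top"); b,_=cams.get_image("scene")
A=cv2.resize(a[175:255,210:310],(400,320),interpolation=cv2.INTER_CUBIC)
u,v=309,221
B=cv2.resize(b[v-45:v+35,u-60:u+40],(400,320),interpolation=cv2.INTER_CUBIC)
cv2.imwrite("pics/ab2.png",np.hstack([A,B]))
E
```

```text
t 5.5 box xyz -0.155 -0.0147 0.0924 tilt 42.0 q [ 19.9  36.9  85.7 -42.6  74.3  31.6] F [0.6 1.1 0.5] w 0.0252
t 6.0 box xyz -0.1298 -0.0148 0.0924 tilt 42.0 q [ 17.4  36.2  87.4 -43.7  72.1  30.7] F [0.3 0.6 0.9] w 0.025
```

View pics/ab2.png

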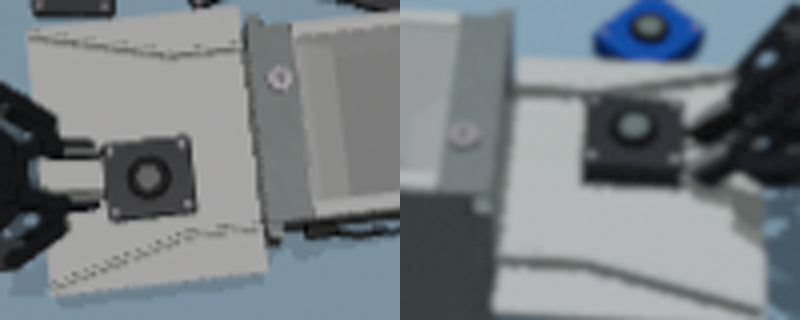

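Left half is the top view: the unit at (148,177) is now square to the lane, with both fingertips on its rear face at x≈105. I'll keep pushing.

```bash
python3 -m crank '{"hand":[180,180,180,180,180],"translation":[[0.004,0,0.0045],[0.008,0,0.0089],[0.012,0,0.0134],[0.0161,0,0.0178],[0.02,0,0.0223]],"dr":[[0,0,0],[0,0,0],[0,0,0],[0,0,0],[0,0,0]]}' >/dev/null
python3 -m crank '{"hand":[180,180,180,180,180],"translation":[[0.004,0,0.0045],[0.008,0,0.0089],[0.012,0,0.0134],[0.0161,0,0.0178],[0.02,0,0.0223]],"dr":[[0,0,0],[0,0,0],[0,0,0],[0,0,0],[0,0,0]]}' >/dev/null
python3 -c "
from h import *
where()"
python3 -m crank '{"hand":[180,180,180,180,180],"translation":[[0.004,0,0.0045],[0.008,0,0.0089],[0.012,0,0.0134],[0.0161,0,0.0178],[0.02,0,0.0223]],"dr":[[0,0,0],[0,0,0],[0,0,0],[0,0,0],[0,0,0]]}' >/dev/null
python3 - <<'E'
from h import *
where(); p=ray("top",[(148/4+210,177/4+175),(105/4+210,180/4+175)],.109)-O; print("earlier unit",p@U,p@N)
go(.012,-.0148,.094,42)
a,d=cams.get_image("top"); b,_=cams.get_image("scene")
A=cv2.resize(a[175:255,210:310],(400,320),interpolation=cv2.INTER_CUBIC)
u,v=309,221
B=cv2.resize(b[v-45:v+35,u-80:u+20],(400,320),interpolation=cv2.INTER_CUBIC)
cv2.imwrite("pics/ab3.png",np.hstack([A,B]))
E
```

```text
t 7.1 box xyz -0.0698 -0.0148 0.0925 tilt 42.0 q [ 11.1  34.7  90.8 -46.4  67.1  28.3] F [ 0.1  0.8 -0.5] w 0.0253
t 7.6 box xyz -0.0398 -0.0148 0.0926 tilt 42.0 q [  7.8  34.1  92.1 -47.8  64.6  26.9] F [-0.2  1.8 -1. ] w 0.025
earlier unit [-0.0908563  -0.12191985] [-0.02408556 -0.02271099]
tr [0.0336, 0.0, 0.0395] dr [-0.0001, -0.0001, 0.0002] deg 0.0
```

View pics/ab3.png

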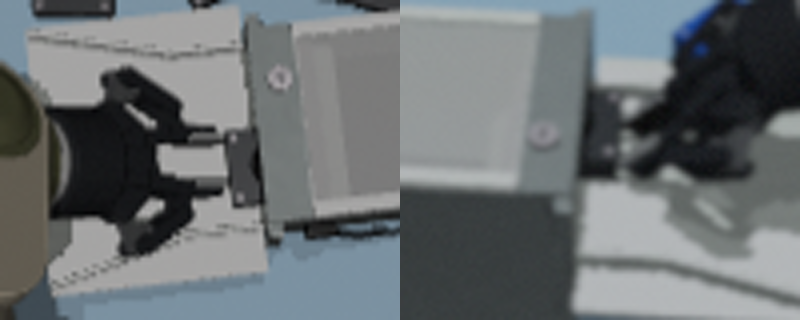

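The unit is entering the doorway (left half, about (245,168)) with the fingertips still on its rear face, and forces are low. I'll push on in small steps and watch the force.

```bash
python3 -m crank '{"hand":[180,180,180,180,180],"translation":[[0.0033,0,0.0037],[0.0067,0,0.0075],[0.01,0,0.0113],[0.0134,0,0.0151],[0.0167,0,0.0189]],"dr":[[0,0,0],[0,0,0],[0,0,0],[0,0,0],[0,0,0]]}' >/dev/null
python3 -c "
from h import *
where()"
python3 -m crank '{"hand":[180,180,180,180],"translation":[[0.0033,0,0.0037],[0.0067,0,0.0074],[0.01,0,0.0111],[0.0114,0,0.0127]],"dr":[[0,0,0],[0,0,0],[0,0,0],[0,0,0]]}' >/dev/null
python3 -c "
from h import *
where()"
python3 -m crank '{"hand":[180,180,180],"translation":[[0.002,0,0.0022],[0.004,0,0.0045],[0.0054,0,0.006]],"dr":[[0,0,0],[0,0,0],[0,0,0]]}' >/dev/null
python3 - <<'E'
from h import *
where()
a,d=cams.get_image("top"); b,_=cams.get_image("scene")
A=cv2.resize(a[175:255,230:330],(400,320),interpolation=cv2.INTER_CUBIC)
u,v=309,221
B=cv2.resize(b[v-45:v+35,u-110:u-10],(400,320),interpolation=cv2.INTER_CUBIC)
cv2.imwrite("pics/ab4.png",np.hstack([A,B]))
E
```

```text
t 8.2 box xyz -0.0147 -0.0148 0.0928 tilt 42.0 q [  5.   33.7  93.  -48.9  62.7  25.6] F [-1.   1.1 -0.1] w 0.0251
t 8.6 box xyz 0.0026 -0.0148 0.0929 tilt 42.0 q [  3.1  33.5  93.5 -49.6  61.3  24.8] F [-0.3  0.4 -0.3] w 0.0253
t 8.9 box xyz 0.0103 -0.0148 0.0928 tilt 42.0 q [  2.3  33.4  93.7 -49.9  60.7  24.4] F [-0.7  0.5 -0.4] w 0.0248
```

View pics/ab4.png

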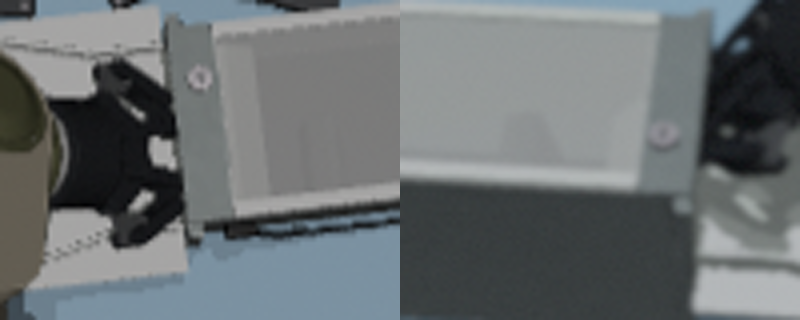

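The fingers are under the header and the lid shows only a faint dark patch, at right half (530,135). I'll compare against the initial picture.

```bash
python3 -m crank '{"hand":[180,180],"translation":[[0,0,0],[0,0,0]],"dr":[[0,0,0],[0,0,0]]}' >/dev/null
python3 - <<'E'
from h import *
where(); out=[]
for n,(r0,r1,c0,c1) in {"top":(175,255,285,375),"scene":(165,245,160,280)}.items():
    a=cams.get_image(n)[0]; z=np.load(f"pics/{n}0.npz")["im"]
    df=np.abs(a[r0:r1,c0:c1].astype(int)-z[r0:r1,c0:c1]).max(2)
    out.append(cv2.resize(np.clip(df*5,0,255).astype(np.uint8),(400,300)))
    out.append(cv2.resize(np.clip((a[r0:r1,c0:c1].mean(2)-100)*4,0,255).astype(np.uint8),(400,300)))
cv2.imwrite("pics/5.png",np.vstack([np.hstack(out[:2]),np.hstack(out[2:])]))
E
```

```text
t 9.2 box xyz 0.0099 -0.0148 0.0928 tilt 42.0 q [  2.3  33.4  93.7 -49.9  60.7  24.4] F [-0.4 -0.2 -0.4] w 0.0248
```

View pics/5.png

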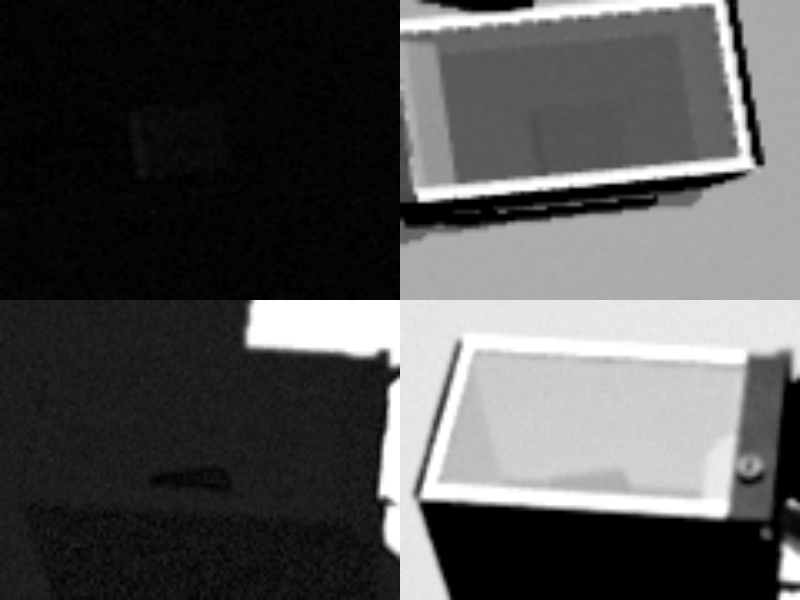

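The difference picture shows the unit flat on the box floor (top-left panel, about (180,140)). I'll draw the fingers straight back along the feed line.

```bash
python3 -m crank '{"hand":[180,180,180,180,180],"translation":[[-0.0067,0,-0.0074],[-0.0134,0,-0.0149],[-0.02,0,-0.0223],[-0.0268,0,-0.0297],[-0.0335,0,-0.0372]],"dr":[[0,0,0],[0,0,0],[0,0,0],[0,0,0],[0,0,0]]}' | tail -2
python3 -m crank '{"hand":[180,180,180,180,180],"translation":[[-0.0067,0,-0.0074],[-0.0134,0,-0.0149],[-0.02,0,-0.0223],[-0.0268,0,-0.0297],[-0.0335,0,-0.0372]],"dr":[[0,0,0],[0,0,0],[0,0,0],[0,0,0],[0,0,0]]}' | tail -2
python3 -m crank '{"hand":[180,180,180,180,180],"translation":[[-0.0067,0,-0.0074],[-0.0134,0,-0.0149],[-0.02,0,-0.0223],[-0.0268,0,-0.0297],[-0.0335,0,-0.0372]],"dr":[[0,0,0],[0,0,0],[0,0,0],[0,0,0],[0,0,0]]}' | tail -2
for i in 1 2 3; do python3 -m crank '{"hand":[180,180,180,180,180],"translation":[[0,0,0],[0,0,0],[0,0,0],[0,0,0],[0,0,0]],"dr":[[0,0,0],[0,0,0],[0,0,0],[0,0,0],[0,0,0]]}' >/dev/null; done
python3 - <<'E'
from h import *
where(); p=ray("top",[(180/400*90+285,140/300*80+175)],.036)-O; print("unit box",p@U,p@N)
a=cams.get_image("top")[0]; b=cams.get_image("scene")[0]
z=np.load("pics/top0.npz")["im"]; df=np.abs(a[175:255,285:375].astype(int)-z[175:255,285:375]).max(2)
D=cv2.cvtColor(cv2.resize(np.clip(df*8,0,255).astype(np.uint8),(400,300)),8)
cv2.imwrite("pics/6.png",np.vstack([cv2.resize(a[100:320,100:400],(800,300+0)),np.hstack([D,cv2.resize(b[155:290,190:370],(400,300))])]))
E
```

```text
ft_force: [-0.1, -0.4, -0.3]
grip_width: 0.0251
ft_force: [-0.3, -0.0, 0.1]
grip_width: 0.0253
ft_force: [-0.4, -0.9, 0.2]
grip_width: 0.0249
t 12.3 box xyz -0.1402 -0.0147 0.0929 tilt 42.0 q [ 18.4  36.4  86.7 -43.2  73.1  31. ] F [-0.3  0.1  0.3] w 0.0253
unit box [0.14879096] [-0.02351683]
```

View pics/6.png

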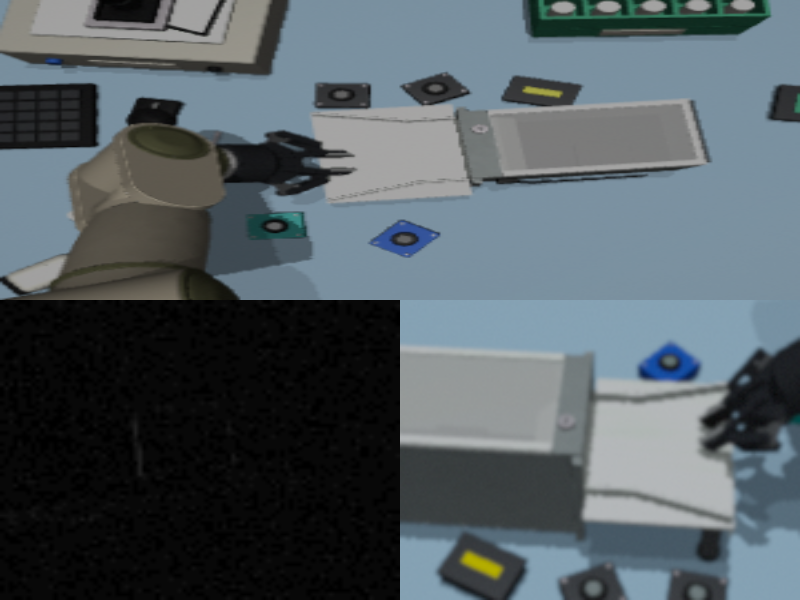

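The deck is empty, the fingers are clear at about (345,160), and the neighbouring objects look unmoved. The unit's outline is still at the same place in the box (bottom-left panel), and the inside has darkened again, which fits a shut flap. Handing in.

```bash
python3 -c "
from rig import env
print(env.close_job())"
```

```text
the job is handed in; nothing more can be done
None
```

I pushed the unit along the deck with the two fingertips (25 mm apart, tilted 42° with the tips leading) at 0.04–0.06 m/s. It went through the flap and dropped into the box. I then drew the fingers straight back about 150 mm, waited 1.5 s and handed in at about 12.4 s.

**Last checks:**
- **Unit:** it rests on the box floor about 149 mm past the flap, and its outline was in the same place before and after the fingers came out.
- **Deck and fingers:** the deck is empty and the fingers are clear of the doorway.
- **Forces:** wrist force read 2 N or less at every check.
- **Other objects:** the ones in the final picture look unmoved. The screwdriver, cleaner and parts of the mouse were hidden or out of frame there; I only know the arm stayed above them.
- **Flap:** I couldn't measure its angle because the header hides it in both views. I judged it shut because the fingers were well clear and the inside of the box went dark again. No check failed or disagreed.

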